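Load the mug printer and start it with both buttons

TASK

With the fingers, push the shuttle that carries the white mug by its yellow push plate until it is fully home against its stop under the print head. Then press the two green start buttons together, one fingertip on each and both fully down, hold them for two seconds, and let both come up again. Only push and press: do not grip or lift anything, keep the mug standing in its nest, and leave the red stop button and the other things on the bench alone.

Things in the scene. Friction and masses are not known exactly. Their poses are not given: they have to be found in the camera images.
- shuttle (a joint): how far the shuttle has slid along the printer's rails, in m: 0 as found (out, nearest the robot), 0.100 fully home against the stop. It slides along the +x axis of push_plate with about 2 N of friction plus light damping and stays where it is left
- push_plate (a point): centre of the face to push on the shuttle's upright yellow plate, the face towards the robot: 70 mm wide (y), 50 mm high (20 to 70 mm above the bench), 12 mm thick. Its +x axis points in the push direction (away from the robot), z up. On its -x side there is free space above two rails 18 mm high that begin 45 mm before the plate as found. The mug's centre is 140 mm ahead of the face
- nest (a point): centre of the round grey nest on the shuttle deck where the mug stands, 30 mm above the bench; the nest rim is 102 mm across outside, 10 mm high, and leaves the mug a few mm of play. It moves with the shuttle; at home it lies under the print head, which is 64 mm across, 150 to 220 mm above the bench and carried on two posts further from the robot
- work_mug: the loose white mug in the nest, 80 mm across the rim, 95 mm tall, 0.23 to 0.46 kg; origin at the centre of its underside, z up. It rides along on the shuttle and must stay upright in the nest
- console: the fixed grey start console, a box 150 mm (x) by 200 mm (y) by 50 mm high with its buttons on top; origin at the bench under a point 65 mm from its near edge and midway in y; +x points away from the robot. Green buttons at x -20 mm, y +32 and -32 mm; red stop button at x +52 mm, y 0
- start_left_top (a point): centre of the top face of the left (+y) green start button: flat round cap 32 mm across in a steel collar 48 mm across; the top is 74 mm above the bench when up, 12 mm above the collar; the point moves with the cap. The y axis of this point points along the line of the two green buttons, whose centres are 64 mm apart
- start_right_top (a point): the same for the right (-y) green start button
- start_left (a joint): how far the left green button is pressed, in m: 0 up, 0.008 fully down; it springs back. It takes 1.5 N to start and 5 N to hold fully down (each button)
- start_right (a joint): the same for the right green button
- stop (a joint): how far the red stop button (30 mm across, same height as the green ones, 72 mm behind their line, midway between them) is pressed, in m: 0 up, 0.008 down. Leave it alone
- mug_white: loose white mug standing upright on the bench, 80 mm across the rim, 95 mm tall, handle on its +y side; origin at the centre of its underside. A bystander: leave it alone
- mug_cream: loose cream mug standing upright on the bench, 80 mm across the rim, 95 mm tall, handle on its +y side; origin at the centre of its underside. A bystander: leave it alone
- mug_blue: loose blue mug standing upright on the bench, 80 mm across the rim, 95 mm tall, handle on its +y side; origin at the centre of its underside. A bystander: leave it alone
- tape_roll: brown ring (core of a tape roll) lying flat, 96 mm across, 48 mm high; origin at the centre of its underside. A bystander
- ink_jar: blue jar with black cap, 56 mm across, 75 mm tall; origin at the centre of its underside. A bystander
- screwdriver: screwdriver lying on the bench along its x axis. A bystander
There are look-alikes about, which are no part of the job. Leave any pink or purple look-alike of the work_mug alone.

How it is judged:
By the outcome, as a careful person would: the job done as asked, in the order asked, and still so for the second after the job is handed in, with the robot touching nothing.
It also fails if it takes over 54 s, if anything falls off the work surface, if the arm or the gripper's body presses on something with over 40 N, if the wrist force passes 120 N, or if a joint passes its speed limit or range.

ROBOT

A 6-joint arm with a two-finger parallel gripper is mounted at the origin on the work surface. World frame = base frame: x ahead of the robot, y to its left, z up, the work surface at z = 0. Lengths are in mm, angles in degrees, forces in N, time in s.
With the tool pointing down it reaches from about 300 to 850 mm from the base axis. Payload 4.2 kg.
Tool frame: the origin (TCP) lies between the finger pads; the fingertips stand 8 mm ahead of it and the grasp point (between the pads) lies 11 mm behind it; x points along the fingers, y is the direction in which the jaws open and shut, and the axes are right-handed (so a half turn about x gives the same grasp; the last joint's range is limited). The gripper opens to 91 mm and grips with 3 to 60 N. Pads are 32 mm wide; open, the fingers measure 118 mm over their backs; the gripper's body (76 mm by 178 mm) begins 60 mm behind the grasp point.
Start: joints at [-1.146, 18.312, 89.639, -0, 72.044, -1.146], TCP at [575.015, 0, 221.976] pointing down, gripper open.
Joint ranges: [-177.97, 177.97], [-48.28, 115.42], [12.27, 149.76], [-77.06, 257.06], [2.81, 150.46], [-146.56, 146.56]. Speed limits (degrees/s): [147.25, 147.25, 180, 180, 180, 180].

INTERFACE

Orientations are given as [roll, pitch, yaw] about the fixed x, y, z axes, in that order (R = Rz(yaw) Ry(pitch) Rx(roll)).
In Python, from workcell import env gives the robot as it stands.
- The arm moves only by the tool arm_command, never from a script. Its arguments are lists of equal length, an entry for each row: "slide": the shift along the tool's x, y, z in cm, a list of three; "turn": the turn, a rotation vector about the tool's x, y, z in rad, a list of three; "grip": the closure in counts, from 0 (fully open) to 255 (shut). A call has 1 to 20 rows; each row is the pose to reach, as a shift and turn from the pose commanded when the call began, along the tool's axes at that moment; what a row does not reach only later rows make up. A row lasts 1/12 s, in which the tool goes at most 41.7 mm and 7.16 degrees, less where a joint would pass 70% of its speed; a pose out of reach is approached as far as the arm can. A call with a gripper value outside its range is refused whole. The fingers move at their own pace and stop on an object; "newtons" is the grip in N (left out, the last holds). Time passes only in rows, so rows that repeat a pose let the fingers close. It gives the time, the measured TCP pose, the force and the opening at its end, in the units of the state.
- env.state(): the state, without advancing time (a new reading comes with each control period).
- env.grab_frame(name): name is "scene" or "side" or "wrist"; returns (picture, depth): 420x560x3 uint8, red, green, blue; 420x560 float32, mm along the optical axis (not along the pixel's ray), 0 where there is no reading.
- env.calibration(name): a dict with "K" (3x3 intrinsics, pixels), "k1" (the pictures are not rectified: a ray, as slopes to the right and down, at radius r is drawn at 1 + k1 r^2 times it, then the intrinsics apply), "camera_from_world" (4x4, takes a point from world to camera coordinates); the wrist camera has in their place "T_tool_cam" (4x4, takes a point from camera to tool coordinates, whose origin is the TCP and whose axes are the tool frame's). Camera axes: x right, y up, looking along -z (the intrinsics and any distortion apply to the point x, -y, -z); pixel columns grow to the right and rows downward; lengths in mm; the calibration is good to about 2 mm. A picture is of the moment at which its call begins: read the wrist's pose just before it. calibration takes no time and is no camera call.
- env.job_done(): hands the job in, once; it reports no verdict.
Trained networks look in the newest picture that a camera, given by its name, has taken for a name from the list of things; names that differ only in an ending like _2 or _b are one class to them, and where a whole thing is asked for, a point or a joint stands for the part that bears it (a point fixed in the world has none). Each returns a list of dicts, best first, with "p" (0 to 1); they miss things now and then, are a little off and sometimes report something else, mostly with a low value. They report only what shows in the picture. A call takes as long as a camera call. They do not tell look-alikes from the thing itself.
- env.search_frame(camera, label): "point" ([x, y, z] in mm, in world coordinates, good to about 4 mm: the middle of the surface that is visible of it).
The state is a dict: "time_s": time; "qpos": joint angles; "qvel": joint speeds; "effort": joint torques, N m; "ee_pos": TCP position; "ee_rot": TCP orientation; "force": force on the tool from outside, world axes, zero at the start; "torque": the same for the moment, N m; "gripper_width": finger opening in mm.
Only numpy, scipy, OpenCV 4.12 (cv2) and the standard library are available. Lean on these libraries where they do the work, as an engineer would, in place of code of your own. Each camera call takes 0.05 s, during which the arm holds its last target.

## Working session

There is one attempt and no reset: what is moved stays moved. The work goes in short steps, Python scripts to look and compute and a tool call to move; the robot and the scene stay as the last step left them, time stands still between calls to the robot, and variables do not carry over. Pictures are saved under pics/ and viewed, and the job is handed in when it is done.

Besides the shell and the picture viewer there is one more tool, called after "Request:" as name(argument=value, ...) on one line, values as JSON. arm_command: Moves the arm, as the interface text tells. Its arguments: {"type":"object","properties":{"slide":{"type":"array","items":{"type":"array","items":{"type":"number"}}},"turn":{"type":"array","items":{"type":"array","items":{"type":"number"}}},"grip":{"type":"array","items":{"type":"number"}},"newtons":{"type":"number"}},"required":["slide","turn","grip"]}

```bash
ls; mkdir -p pics; cat > h.py <<'E'
from workcell import env
import numpy as np, cv2
def save(cam,fn):
    p,d=env.grab_frame(cam); cv2.imwrite('pics/'+fn,p[:,:,::-1]); np.save('pics/'+cam+'_d.npy',d); return p,d
def topx(cam,P):
    c=env.calibration(cam); T=np.array(c['camera_from_world']); q=T[:3,:3]@np.array(P,float)+T[:3,3]
    a=np.array([q[0],-q[1]])/-q[2]; a=a*(1+c['k1']*(a@a)); K=np.array(c['K']); return K[:2,:2]@a+K[:2,2]
def world(cam,u,v,d):
    # full-map unproject, scalar
    c=env.calibration(cam);K=np.array(c['K']); a=np.linalg.inv(K)@[u,v,1]; a=a[:2]; b=a.copy()
    for _ in range(20): b=a/(1+c['k1']*(b@b))
    q=np.array([b[0]*d,-b[1]*d,-d]); T=np.array(c['camera_from_world']); return T[:3,:3].T@(q-T[:3,3])
E
python3 - <<'E'
from h import *
save('scene','s1.png')
for n in ['push_plate','nest','work_mug','console','start_left_top','start_right_top','stop']:
    print(n,[(np.round(r['point'],0).tolist(),round(r['p'],2)) for r in env.search_frame('scene',n)][:4])
save('side','d1.png')
for n in ['push_plate','start_left_top','start_right_top','work_mug']:
    print(n,[(np.round(r['point'],0).tolist(),round(r['p'],2)) for r in env.search_frame('side',n)][:4])
print(env.state())
E
```

```text
pics
push_plate [([528.0, 290.0, 32.0], 0.59)]
nest [([522.0, 286.0, 31.0], 0.73)]
work_mug [([417.0, 430.0, 59.0], 0.93), ([318.0, 230.0, 58.0], 0.84), ([597.0, 280.0, 89.0], 0.7)]
console [([608.0, -216.0, 55.0], 0.67), ([523.0, 286.0, 32.0], 0.3)]
start_left_top [([569.0, -194.0, 75.0], 0.57), ([608.0, -217.0, 54.0], 0.47)]
start_right_top [([564.0, -261.0, 73.0], 0.58), ([530.0, 290.0, 30.0], 0.22)]
stop [([641.0, -227.0, 73.0], 0.49)]
push_plate [([567.0, 260.0, 35.0], 0.73)]
start_left_top [([564.0, -203.0, 73.0], 0.58)]
start_right_top [([559.0, -265.0, 74.0], 0.61)]
work_mug [([296.0, 202.0, 60.0], 0.89), ([395.0, 398.0, 65.0], 0.55), ([633.0, 234.0, 58.0], 0.45)]
{'time_s': 0.65, 'qpos': array([-1.14424932e+00,  1.83095113e+01,  8.96379165e+01,  4.29036546e-04,
        7.20422298e+01, -1.14639999e+00]), 'qvel': array([-0.03033747, -0.03383911, -0.04118938,  0.00220235, -0.03559867,
        0.01193937]), 'effort': array([-1.67859378e-05, -4.12176061e+01, -2.32168686e+01,  7.28711276e-02,
        3.77041264e-02,  1.03680725e-05]), 'ee_pos': array([5.75031606e+02, 1.91920967e-02, 2.22007252e+02]), 'ee_rot': array([91.11357237, 89.98964948,  1.1155908 ]), 'force': array([-0.36219036,  0.73117132,  1.43164707]), 'torque': array([0.03554661, 0.00263384, 0.05446758]), 'gripper_width': 90.80979414525059}
```

View pics/s1.png

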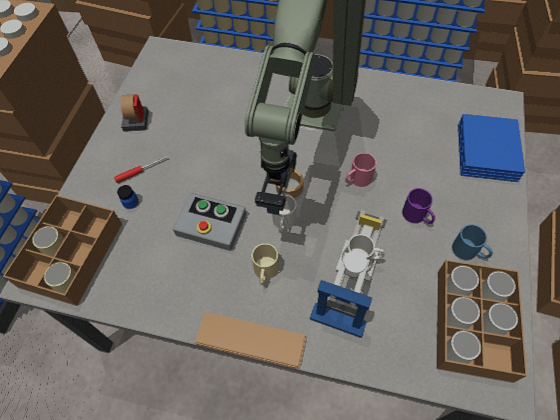

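View pics/d1.png

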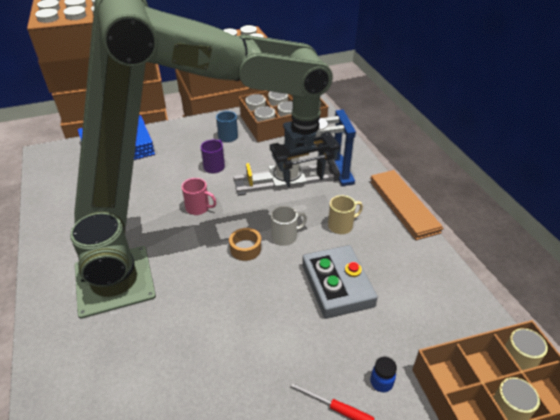

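The scene view shows the plate at about (371,219), the print head at (343,300), the green buttons at (203,205) and (221,210), and red at (204,227). Next I segment by colour with depth.

```bash
cat >> h.py <<'E'
def cloud(cam,mask,d):
    vs,us=np.where(mask&(d>0)); return np.array([world(cam,u,v,d[v,u]) for u,v in zip(us,vs)]),us,vs
def seg(p,h0,h1,s=120,v=60):
    h=cv2.cvtColor(p,cv2.COLOR_RGB2HSV).astype(int); return (h[...,0]>=h0)&(h[...,0]<=h1)&(h[...,1]>s)&(h[...,2]>v)
E
python3 - <<'E'
from h import *
for cam,fn in (('scene','s1.png'),('side','d1.png')):
    p=cv2.imread('pics/'+fn)[:,:,::-1].copy(); d=np.load(f'pics/{cam}_d.npy')
    for nm,a in (('yellow',(22,32,150,90)),('green',(50,75,120,60)),('red',(0,6,170,120)),('blueframe',(105,118,120,50))):
        m=seg(p,*a).astype(np.uint8); n,l,st,c=cv2.connectedComponentsWithStats(m)
        for i in range(1,n):
            if st[i,4]<25: continue
            P,us,vs=cloud(cam,l==i,d)
            if len(P)<10: continue
            print(cam,nm,st[i],np.round(c[i]),np.round(np.median(P,0)),np.round(np.percentile(P,5,0)),np.round(np.percentile(P,95,0)))
p=cv2.imread('pics/s1.png'); cv2.imwrite('pics/s1c.png',cv2.resize(p[190:350,280:420],None,fx=5,fy=3.7*5/3.7,interpolation=2)[:600*2][:800])
p=cv2.imread('pics/s1.png'); cv2.imwrite('pics/s1c.png',cv2.resize(p[195:335,290:410],None,fx=4.2,fy=4.2,interpolation=2))
p=cv2.imread('pics/d1.png'); cv2.imwrite('pics/d1c.png',cv2.resize(p[100:210,220:370],None,fx=5,fy=5,interpolation=2))
E
```

```text
scene yellow [360 217  20  12 106] [369. 222.] [499. 280.  49.] [494. 253.  31.] [504. 310.  67.]
scene green [199 201   8   7  52] [202. 204.] [ 565. -259.   75.] [ 553. -270.   71.] [ 576. -247.   79.]
scene green [217 205   9   8  55] [221. 209.] [ 568. -195.   74.] [ 557. -206.   71.] [ 580. -184.   80.]
scene red [133  95   5  11  37] [135. 100.] [ 216. -629.  115.] [ 194. -640.  111.] [ 239. -622.  121.]
scene red [115 166  27  15 130] [128. 173.] [ 473. -577.   24.] [ 445. -609.   18.] [ 505. -547.   30.]
scene red [199 221   9   8  50] [203. 225.] [ 639. -233.   74.] [ 627. -243.   70.] [ 649. -221.   78.]
scene blueframe [ 192    0   87   53 1281] [237.  23.] [-851. -599. -391.] [-932. -844. -526.] [-832. -407. -180.]Traceback (most recent call last):
  File "<stdin>", line 8, in <module>
  File "h.py", line 14, in cloud
    vs,us=np.where(mask&(d>0)); return np.array([world(cam,u,v,d[v,u]) for u,v in zip(us,vs)]),us,vs
                                                 ~~~~~^^^^^^^^^^^^^^^^
  File "h.py", line 10, in world
    c=env.calibration(cam);K=np.array(c['K']); a=np.linalg.inv(K)@[u,v,1]; a=a[:2]; b=a.copy()
ValueError: time passes only in moves, steps and waits
```

```bash
sed -i 's/env\.calibration(cam)/cal(cam)/' h.py; cat >> h.py <<'E'
_c={}
def cal(cam):
    if cam not in _c: _c[cam]=env.calibration(cam)
    return _c[cam]
E
python3 - <<'E'
from h import *
for cam,fn in (('side','d1.png'),):
    p=cv2.imread('pics/'+fn)[:,:,::-1].copy(); d=np.load(f'pics/{cam}_d.npy')
    for nm,a in (('yellow',(22,32,150,90)),('green',(50,75,120,60)),('red',(0,6,170,120))):
        m=seg(p,*a).astype(np.uint8); n,l,st,c=cv2.connectedComponentsWithStats(m)
        for i in range(1,n):
            if st[i,4]<15: continue
            P,us,vs=cloud(cam,l==i,d)
            if len(P)<10: continue
            print(cam,nm,st[i],np.round(c[i]),np.round(np.median(P,0)),np.round(np.percentile(P,5,0)),np.round(np.percentile(P,95,0)))
# plate axis from scene
p=cv2.imread('pics/s1.png')[:,:,::-1].copy(); d=np.load('pics/scene_d.npy')
m=seg(p,22,32,150,90); m[:190]=0;m[240:]=0;m[:,:350]=0;m[:,390:]=0
P,us,vs=cloud('scene',m,d); np.set_printoptions(suppress=True)
print(np.round(np.c_[us,vs,P][np.argsort(P[:,1])])[::4])
# heights map in nest/frame region
m=np.zeros_like(m); m[265:335,310:375]=1
P,us,vs=cloud('scene',m,d); k=P[:,2]>190; print('frame top',np.round(P[k].mean(0)),np.round(P[k].min(0)),np.round(P[k].max(0)))
p=cv2.imread('pics/s1.png'); cv2.imwrite('pics/s1c.png',cv2.resize(p[195:335,290:410],None,fx=4.2,fy=4.2,interpolation=2))
p=cv2.imread('pics/d1.png'); cv2.imwrite('pics/d1c.png',cv2.resize(p[100:210,220:370],None,fx=5,fy=5,interpolation=2))
E
```

```text
side yellow [247 164   5  21  55] [249. 173.] [489. 261.  68.] [483. 243.  36.] [497. 303.  73.]
side yellow [345 265  16  11  76] [352. 271.] [ 625. -247.   62.] [ 614. -257.   57.] [ 652. -227.   66.]
side green [320 258  10  10  83] [325. 262.] [ 566. -199.   74.] [ 554. -212.   54.] [ 584. -170.   79.]
side green [328 275  10  11  89] [333. 280.] [ 562. -263.   74.] [ 550. -277.   53.] [ 575. -234.   77.]
side red [349 263   9   8  61] [353. 267.] [ 634. -239.   74.] [ 624. -249.   70.] [ 645. -228.   77.]
side red [330 400  44  20 382] [350. 411.] [ 462. -582.   24.] [ 435. -608.   16.] [ 495. -553.   28.]
[[360. 218. 489. 250.  51.]
 [361. 217. 496. 252.  70.]
 [361. 220. 495. 255.  50.]
 [362. 218. 496. 256.  64.]
 [362. 221. 497. 258.  48.]
 [363. 220. 497. 261.  56.]
 [363. 222. 493. 263.  35.]
 [364. 221. 496. 265.  48.]
 [364. 223. 496. 266.  35.]
 [365. 223. 495. 269.  35.]
 [367. 219. 498. 272.  68.]
 [368. 219. 496. 275.  65.]
 [368. 222. 498. 278.  51.]
 [369. 222. 501. 280.  57.]
 [370. 222. 500. 284.  56.]
 [371. 221. 500. 286.  63.]
 [371. 225. 499. 289.  37.]
 [372. 225. 499. 292.  38.]
 [373. 224. 497. 295.  43.]
 [374. 224. 501. 297.  50.]
 [374. 227. 506. 300.  39.]
 [375. 226. 499. 303.  35.]
 [375. 228. 504. 304.  31.]
 [377. 224. 503. 306.  58.]
 [377. 226. 504. 308.  48.]
 [377. 228. 500. 311.  26.]
 [379. 225. 504. 313.  55.]]
frame top [800. 244. 215.] [726. 170. 191.] [844. 311. 227.]
```

View pics/s1c.png

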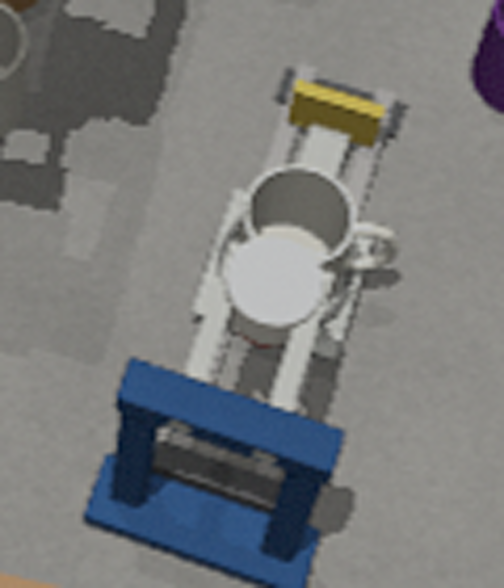

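View pics/d1c.png

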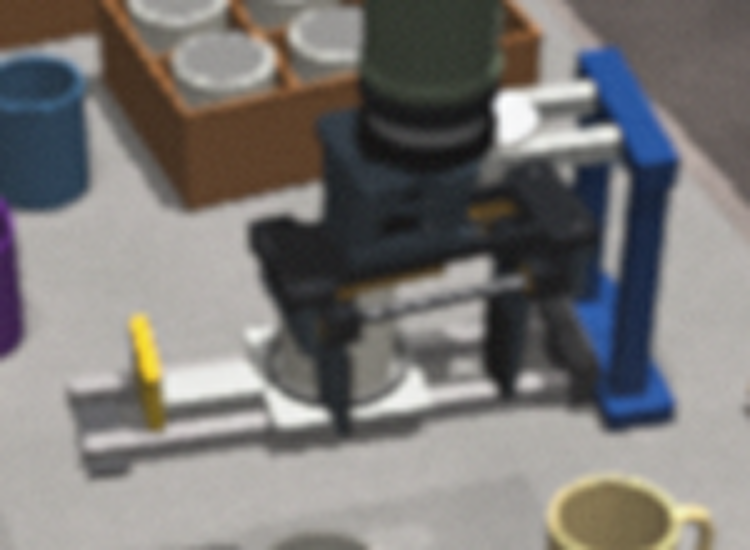

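```bash
cat >> h.py <<'E'
from scipy.spatial.transform import Rotation as Rn
def pose():
    s=env.state(); return np.array(s['ee_pos']),Rn.from_euler('xyz',s['ee_rot'],degrees=True)
def plan(p1,yaw):
    # commanded move: target p1 with tool x down, tool y at world yaw angle
    p,R=pose(); y=np.array([np.cos(yaw),np.sin(yaw),0]); x=np.array([0,0,-1.]); z=np.cross(x,y)
    T=Rn.from_matrix(np.c_[x,y,z]); print('slide cm',np.round(R.inv().apply(np.array(p1)-p)/10,2),'turn',np.round((R.inv()*T).as_rotvec(),4))
E
python3 - <<'E'
from h import *
p,R=pose(); print(p,np.round(R.as_matrix(),3)); c=env.calibration('wrist'); print(c)
from scipy.spatial import cKDTree
p=cv2.imread('pics/s1.png')[:,:,::-1].copy(); d=np.load('pics/scene_d.npy')
m=seg(p,105,120,100,40); m[:275]=0;m[335:]=0;m[:,:305]=0;m[:,380:]=0
P,us,vs=cloud('scene',m,d); 
for lo,hi in ((205,230),(5,30)):
    k=(P[:,2]>lo)&(P[:,2]<hi); r=cv2.minAreaRect(P[k,:2].astype(np.float32)); print(k.sum(),r)
E
```

```text
[5.75031606e+02 1.91920967e-02 2.22007252e+02] [[ 0.  1.  0.]
 [ 0.  0. -1.]
 [-1.  0. -0.]]
{'K': array([[307.30888874,   0.        , 276.8843799 ],
       [  0.        , 307.30888874, 207.20966704],
       [  0.        ,   0.        ,   1.        ]]), 'k1': -0.044238431942578, 'T_tool_cam': array([[ 3.83341086e-04,  2.94419221e-01, -9.55676292e-01,
        -1.63357128e+02],
       [ 9.99999808e-01,  3.53008231e-04,  5.09872877e-04,
        -2.52306644e-01],
       [ 4.87477972e-04, -9.55676304e-01, -2.94419029e-01,
        -8.27797093e+01],
       [ 0.00000000e+00,  0.00000000e+00,  0.00000000e+00,
         1.00000000e+00]])}
621 ((819.9010620117188, 238.66036987304688), (137.13116455078125, 32.245765686035156), 82.52067565917969)
746 ((825.961669921875, 238.75100708007812), (158.27090454101562, 54.53383255004883), 79.65106964111328)
```

```bash
python3 - <<'E'
from h import *
plan([400,295,190],np.radians(82))
E
```

```text
slide cm [  3.2 -17.5 -29.5] turn [-1.4311e+00  1.0000e-04 -2.0000e-04]
```

Request:
arm_command(slide=[[0.3,-1.4,-2.4],[0.6,-2.8,-4.8],[0.9,-4.2,-7.2],[1.2,-5.6,-9.6],[1.5,-7,-12],[1.8,-8.4,-14.4],[2.1,-9.8,-16.8],[2.4,-11.2,-19.2],[2.6,-12.6,-21.6],[2.8,-14,-24],[3,-15.5,-26.5],[3.2,-17.5,-29.5],[3.2,-17.5,-29.5],[3.2,-17.5,-29.5],[3.2,-17.5,-29.5]], turn=[[-0.12,0,0],[-0.24,0,0],[-0.36,0,0],[-0.48,0,0],[-0.6,0,0],[-0.72,0,0],[-0.84,0,0],[-0.96,0,0],[-1.08,0,0],[-1.2,0,0],[-1.32,0,0],[-1.431,0,0],[-1.431,0,0],[-1.431,0,0],[-1.431,0,0]], grip=[0,0,0,0,0,0,0,0,0,0,0,0,0,0,0])

```text
time_s: 1.9
ee_pos: [400.2, 294.8, 190.0]
ee_rot: [-29.8, 90.0, -37.8]
force: [-0.0, -0.1, -0.2]
gripper_width: 91.3
```

```bash
cat >> h.py <<'E'
def wworld(u,v,d,p,R):
    c=cal('wrist');K=np.array(c['K']); a=(np.linalg.inv(K)@[u,v,1])[:2]; b=a.copy()
    for _ in range(20): b=a/(1+c['k1']*(b@b))
    T=np.array(c['T_tool_cam']); return p+R.apply(T[:3,:3]@np.array([b[0]*d,-b[1]*d,-d])+T[:3,3])
E
python3 - <<'E'
from h import *
np.set_printoptions(suppress=True)
p,R=pose(); print(p,env.state()['ee_rot']); im,d=save('wrist','w1.png')
m=seg(im,20,34,130,70).astype(np.uint8); n,l,st,c=cv2.connectedComponentsWithStats(m)
for i in range(1,n):
    if st[i,4]<150: continue
    vs,us=np.where((l==i)&(d>0)); P=np.array([wworld(u,v,d[v,u],p,R) for u,v in zip(us,vs)])
    print(st[i],P.mean(0).round(1),cv2.minAreaRect(P[:,:2].astype(np.float32)))
    k=(P[:,2]>25)&(P[:,2]<64); f=np.polyfit(P[k,1],P[k,0],1); print('face',k.sum(),f,np.degrees(np.arctan(-f[0])),P[k].mean(0), np.percentile(P[k],[2,98],axis=0))
    k=P[:,2]>=66; print('top',k.sum(),P[k].mean(0),np.percentile(P[k],[2,98],axis=0),cv2.minAreaRect(P[k,:2].astype(np.float32)))
E
```

```text
[400.21093265 294.7887128  190.0313726 ] [-29.75097561  89.95948533 -37.77484002]
[ 245  263   65   30 1790] [476.  283.3  73.9] ((429.6806640625, 289.6343994140625), (67.74422454833984, 128.69644165039062), 81.9208755493164)
face 1006 [  0.1323253  448.65169891] -7.537888699687104 [485.97076372 282.02516597  45.57708515] [[481.77925548 250.62642486  25.79279456]
 [490.17408219 313.10977862  63.35467314]]
top 710 [460.97397295 285.32875091 115.98403804] [[365.64097973 249.3647665   66.5551659 ]
 [495.73288916 313.30166988 274.84785097]] ((429.6806640625, 289.6343994140625), (67.74422454833984, 128.69644165039062), 81.9208755493164)
[ 99 279  28  51 556] [361.9 250.3 278.4] ((363.5034484863281, 249.92984008789062), (2.575974225997925, 15.147455215454102), 81.72877502441406)Traceback (most recent call last):
  File "<stdin>", line 9, in <module>
    raise TypeError("expected non-empty vector for x")
TypeError: expected non-empty vector for x
```

View pics/w1.png

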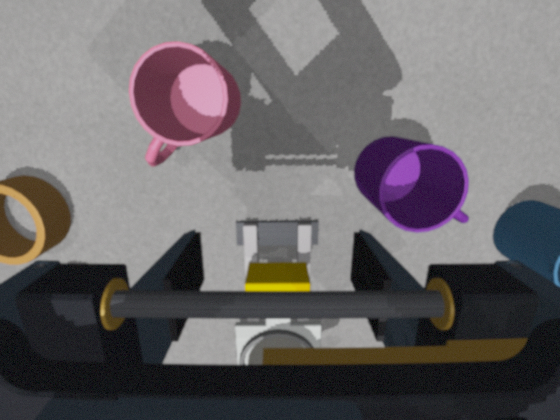

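The wrist view shows the plate face (about 278,277) clear between the fingers, with pink and purple mugs either side. The face is at (486,282) with yaw -7.5°. I'll close the gripper and descend in front of it.

```bash
python3 - <<'E'
from h import *
plan([444,287.5,45],np.radians(82.46))
E
```

```text
slide cm [14.51 -0.07  4.39] turn [-0.0095  0.0006  0.0002]
```

Request:
arm_command(slide=[[0,0,1],[0,0,2],[0.5,-0.1,3],[1.5,-0.1,3.7],[3,-0.1,4.2],[4.5,-0.1,4.4],[6,-0.1,4.4],[7.5,-0.1,4.4],[9,-0.1,4.4],[10.5,-0.1,4.4],[12,-0.1,4.4],[13,-0.1,4.4],[14,-0.1,4.4],[14.5,-0.1,4.4],[14.5,-0.1,4.4],[14.5,-0.1,4.4]], turn=[[-0.009,0,0],[-0.009,0,0],[-0.009,0,0],[-0.009,0,0],[-0.009,0,0],[-0.009,0,0],[-0.009,0,0],[-0.009,0,0],[-0.009,0,0],[-0.009,0,0],[-0.009,0,0],[-0.009,0,0],[-0.009,0,0],[-0.009,0,0],[-0.009,0,0],[-0.009,0,0]], grip=[255,255,255,255,255,255,255,255,255,255,255,255,255,255,255,255], newtons=20)

```text
time_s: 3.28
ee_pos: [443.8, 287.9, 45.0]
ee_rot: [30.6, 90.0, 23.0]
force: [0.4, 0.4, 0.3]
gripper_width: 0.2
```

```bash
python3 - <<'E'
from h import *
save('side','d2.png'); p=cv2.imread('pics/d2.png'); cv2.imwrite('pics/d2c.png',cv2.resize(p[90:220,170:370],None,fx=4,fy=4,interpolation=2))
print(env.state()['force'],pose()[0])
E
```

```text
[-0.39795381  0.09543578  0.1838432 ] [443.98251652 288.11236501  45.40694847]
```

View pics/d2c.png

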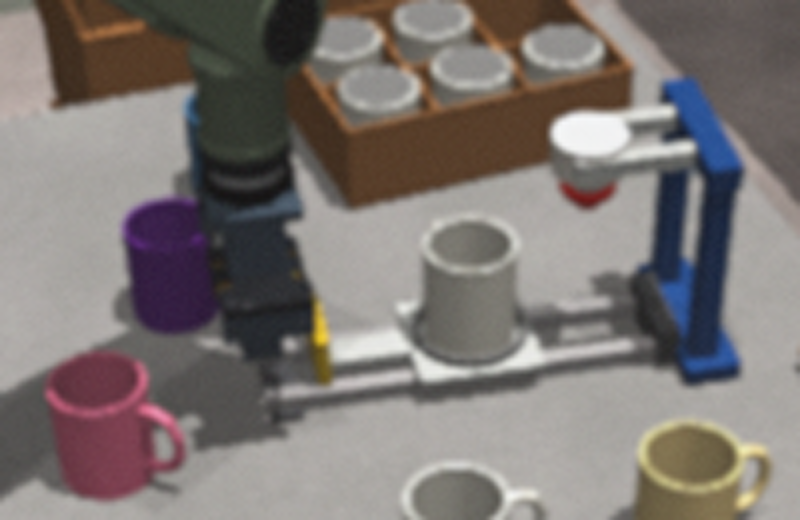

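The fingers stand just in front of the yellow plate, clear of everything. I'll push gently along tool z.

Request:
arm_command(slide=[[0,0,0.6],[0,0,1.2],[0,0,1.6],[0,0,1.9],[0,0,2.2],[0,0,2.5],[0,0,2.8],[0,0,3.2],[0,0,3.7],[0,0,4.3],[0,0,4.9],[0,0,5.5],[0,0,6.1],[0,0,6.7],[0,0,7.3],[0,0,7.9],[0,0,8.5],[0,0,9.0],[0,0,9.4],[0,0,9.7]], turn=[[0,0,0],[0,0,0],[0,0,0],[0,0,0],[0,0,0],[0,0,0],[0,0,0],[0,0,0],[0,0,0],[0,0,0],[0,0,0],[0,0,0],[0,0,0],[0,0,0],[0,0,0],[0,0,0],[0,0,0],[0,0,0],[0,0,0],[0,0,0]], grip=[255,255,255,255,255,255,255,255,255,255,255,255,255,255,255,255,255,255,255,255])

```text
time_s: 5.0
ee_pos: [540.2, 275.0, 44.9]
ee_rot: [-39.1, 90.0, -46.6]
force: [-2.3, -1.1, 1.0]
gripper_width: 0.5
```

Request:
arm_command(slide=[[0,0,0.3],[0,0,0.6],[0,0,0.9],[0,0,1.2],[0,0,1.5],[0,0,1.8],[0,0,2.0],[0,0,2.2],[0,0,2.3],[0,0,2.3]], turn=[[0,0,0],[0,0,0],[0,0,0],[0,0,0],[0,0,0],[0,0,0],[0,0,0],[0,0,0],[0,0,0],[0,0,0]], grip=[255,255,255,255,255,255,255,255,255,255])

```text
time_s: 5.83
ee_pos: [562.9, 272.3, 45.0]
ee_rot: [26.4, 90.0, 18.9]
force: [-1.2, -1.0, -0.8]
gripper_width: 0.6
```

```bash
python3 - <<'E'
from h import *
save('side','d3.png'); p=cv2.imread('pics/d3.png'); cv2.imwrite('pics/d3c.png',cv2.resize(p[90:220,170:370],None,fx=4,fy=4,interpolation=2))
print(env.state()['force'],pose()[0])
E
```

```text
[-1.22926955 -0.31382824  0.02276576] [562.91893194 272.40286166  44.98789778]
```

View pics/d3c.png

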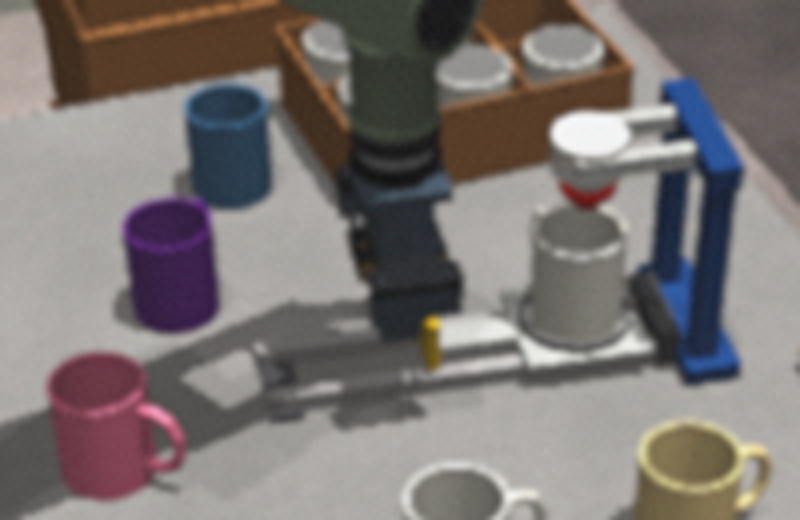

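The mug stands in its nest, nearly under the head. I'll creep on until the stop shows as force.

Request:
arm_command(slide=[[0,0,0.15],[0,0,0.3],[0,0,0.45],[0,0,0.6],[0,0,0.6]], turn=[[0,0,0],[0,0,0],[0,0,0],[0,0,0],[0,0,0]], grip=[255,255,255,255,255])

```text
time_s: 6.3
ee_pos: [567.5, 271.8, 45.0]
ee_rot: [176.9, 89.9, 169.4]
force: [-5.0, 1.5, 1.0]
gripper_width: 0.6
```

Request:
arm_command(slide=[[0,0,0.1],[0,0,0.2],[0,0,0.3],[0,0,0.3]], turn=[[0,0,0],[0,0,0],[0,0,0],[0,0,0]], grip=[255,255,255,255])

```text
time_s: 6.63
ee_pos: [567.5, 271.7, 45.1]
ee_rot: [-174.6, 89.5, 177.8]
force: [-11.8, 2.7, 6.5]
gripper_width: 0.7
```

Request:
arm_command(slide=[[0,0,0.15],[0,0,0.3],[0,0,0.3],[0,0,0.3]], turn=[[0,0,0],[0,0,0],[0,0,0],[0,0,0]], grip=[255,255,255,255])

```text
time_s: 6.97
ee_pos: [567.5, 271.7, 45.2]
ee_rot: [-173.3, 89.2, 179.1]
force: [-18.7, 6.1, 11.7]
gripper_width: 0.5
```

```bash
python3 - <<'E'
from h import *
save('side','d4.png'); p=cv2.imread('pics/d4.png'); cv2.imwrite('pics/d4c.png',cv2.resize(p[90:220,170:370],None,fx=4,fy=4,interpolation=2))
print(env.state()['force'],pose()[0])
E
```

```text
[-19.45147383   5.03209182  10.78585222] [567.46151088 271.72477686  45.1644629 ]
```

View pics/d4c.png

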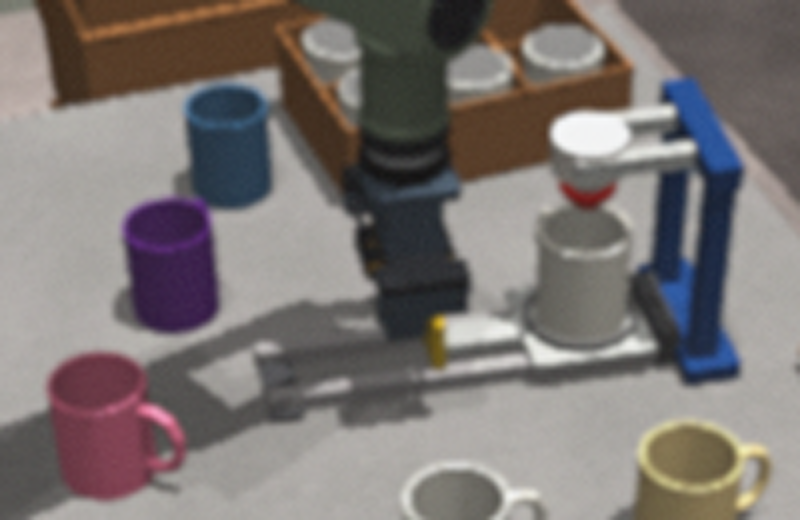

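The force climbs with no motion, so the shuttle is at its stop. I'll back off and rise.

Request:
arm_command(slide=[[0,0,-0.5],[0,0,-1],[0,0,-2],[0,0,-3],[0,0,-4],[0,0,-5],[-1,0,-5.5],[-3,0,-5.5],[-5,0,-5.5],[-7.5,0,-5.5],[-10,0,-5.5],[-12.5,0,-5.5],[-15,0,-5.5],[-15,0,-5.5]], turn=[[0,0,0],[0,0,0],[0,0,0],[0,0,0],[0,0,0],[0,0,0],[0,0,0],[0,0,0],[0,0,0],[0,0,0],[0,0,0],[0,0,0],[0,0,0],[0,0,0]], grip=[255,255,255,255,255,255,255,255,255,255,255,255,255,255])

```text
time_s: 8.18
ee_pos: [522.3, 279.3, 201.5]
ee_rot: [33.6, 89.3, 26.2]
force: [0.5, 0.4, 1.2]
gripper_width: 0.6
```

```bash
python3 - <<'E'
from h import *
im,d=save('scene','s5.png'); cv2.imwrite('pics/s5c.png',cv2.resize(im[195:335,270:430,::-1],None,fx=4,fy=4,interpolation=2))
plan([520,-225,200],np.radians(85.5))
E
```

```text
slide cm [ -0.29 -49.95   6.45] turn [-0.0522  0.0066 -0.004 ]
```

View pics/s5c.png

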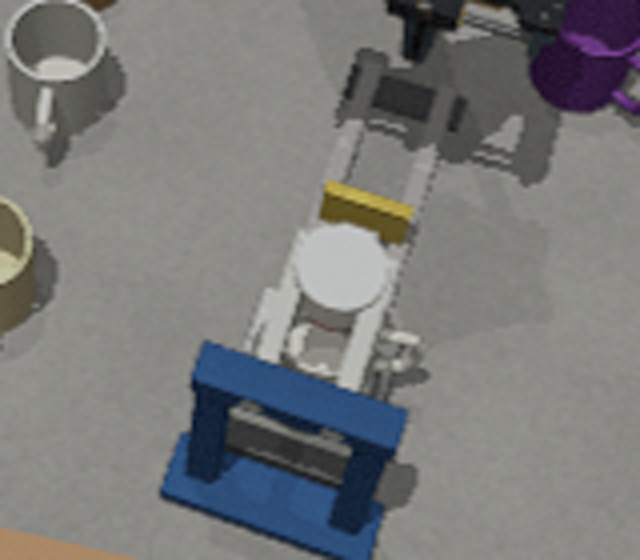

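The shuttle is home under the head with the mug standing. Now to the console, opening the jaws part-way.

Request:
arm_command(slide=[[0,-2,0.2],[0,-5,0.6],[0,-8.5,1.1],[0,-12,1.5],[0,-15.5,2],[0,-19,2.4],[0,-22.5,2.9],[0,-26,3.3],[0,-29.5,3.8],[0,-33,4.2],[0,-36.5,4.7],[0,-40,5.1],[0,-43.5,5.6],[-0.1,-46.5,6],[-0.2,-48.5,6.3],[-0.3,-50,6.5],[-0.3,-50,6.5],[-0.3,-50,6.5],[-0.3,-50,6.5]], turn=[[0,0,0],[-0.005,0.001,0],[-0.01,0.002,0],[-0.015,0.003,0],[-0.02,0.004,-0.001],[-0.025,0.005,-0.002],[-0.03,0.006,-0.003],[-0.035,0.007,-0.004],[-0.04,0.007,-0.004],[-0.045,0.007,-0.004],[-0.052,0.007,-0.004],[-0.052,0.007,-0.004],[-0.052,0.007,-0.004],[-0.052,0.007,-0.004],[-0.052,0.007,-0.004],[-0.052,0.007,-0.004],[-0.052,0.007,-0.004],[-0.052,0.007,-0.004],[-0.052,0.007,-0.004]], grip=[255,255,200,113,113,113,113,113,113,113,113,113,113,113,113,113,113,113,113])

```text
time_s: 9.82
ee_pos: [518.7, -225.2, 197.5]
ee_rot: [-161.2, 89.5, -165.7]
force: [-0.3, 0.2, -0.0]
gripper_width: 50.8
```

```bash
python3 - <<'E'
from h import *
np.set_printoptions(suppress=True)
p5=cv2.imread('pics/s5.png')[:,:,::-1].copy(); d5=np.load('pics/scene_d.npy')
m=seg(p5,22,32,150,90); m[:215]=0;m[270:]=0;m[:,:340]=0;m[:,385:]=0
P,us,vs=cloud('scene',m,d5); print('plate now',np.median(P,0), 'was 499,280,49')
p,R=pose(); print(p,env.state()['ee_rot']); im,d=save('wrist','w6.png')
for nm,a in (('green',(45,80,100,50)),('red',(0,6,150,90))):
  m=seg(im,*a).astype(np.uint8); n,l,st,c=cv2.connectedComponentsWithStats(m)
  for i in range(1,n):
    if st[i,4]<60: continue
    vs,us=np.where((l==i)&(d>0)); P=np.array([wworld(u,v,d[v,u],p,R) for u,v in zip(us,vs)])
    k=(P[:,2]>68)&(P[:,2]<80)
    print(nm,st[i],P.mean(0).round(1),k.sum(), cv2.minAreaRect(P[k,:2].astype(np.float32)) if k.sum()>5 else '',np.median(P[k],0))
E
```

```text
plate now [597.85363677 271.86275941  52.96837283] was 499,280,49
[ 518.71068188 -225.21805196  197.51367766] [-161.22356846   89.50971463 -165.70509046]
green [295 229  26  30 648] [ 560.1 -199.2   80.5] 599 ((563.9690551757812, -199.7166290283203), (24.539718627929688, 28.93069076538086), 82.74479675292969) [ 562.79316394 -199.11701373   74.45325353]
green [233 230  28  30 666] [ 557.4 -260.    77. ] 626 ((560.06591796875, -260.130126953125), (26.396141052246094, 29.166101455688477), 87.54750061035156) [ 558.77116509 -260.62490577   74.49172958]
```

View pics/w6.png

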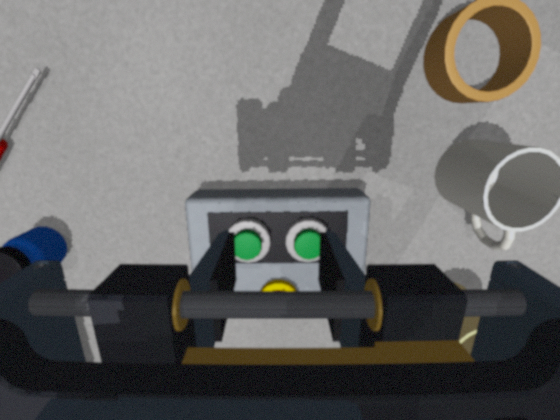

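```bash
python3 - <<'E'
from h import *
plan([563.5,-229.5,92],np.radians(86))
E
```

```text
slide cm [10.53 -0.06  4.57] turn [-0.0079 -0.0079  0.003 ]
```

Request:
arm_command(slide=[[0.5,0,1],[1,0,2],[2,0,3],[3,0,4],[4.5,-0.1,4.6],[6,-0.1,4.6],[7.5,-0.1,4.6],[9,-0.1,4.6],[10,-0.1,4.6],[10.5,-0.1,4.6],[10.5,-0.1,4.6],[10.5,-0.1,4.6]], turn=[[-0.008,-0.008,0.003],[-0.008,-0.008,0.003],[-0.008,-0.008,0.003],[-0.008,-0.008,0.003],[-0.008,-0.008,0.003],[-0.008,-0.008,0.003],[-0.008,-0.008,0.003],[-0.008,-0.008,0.003],[-0.008,-0.008,0.003],[-0.008,-0.008,0.003],[-0.008,-0.008,0.003],[-0.008,-0.008,0.003]], grip=[113,113,113,113,113,113,113,113,113,113,113,113])

```text
time_s: 10.87
ee_pos: [564.5, -231.3, 92.6]
ee_rot: [-36.9, 89.9, -40.9]
force: [0.5, -0.0, 0.4]
gripper_width: 50.9
```

```bash
python3 - <<'E'
from h import *
print(pose()[0],env.state()['force'])
im,d=save('wrist','w7.png')
im,d=save('side','d7.png'); a=cv2.resize(im[215:325,270:400,::-1],None,fx=4,fy=4,interpolation=2)
im,d=save('scene','s7.png'); b=cv2.resize(im[170:260,165:265,::-1],None,fx=4,fy=4,interpolation=2)
cv2.imwrite('pics/d7c.png',a);cv2.imwrite('pics/s7c.png',b)
E
```

```text
[ 564.46963058 -231.34836835   92.56655725] [ 0.49466864 -0.01491473  0.38570318]
```

View pics/d7c.png

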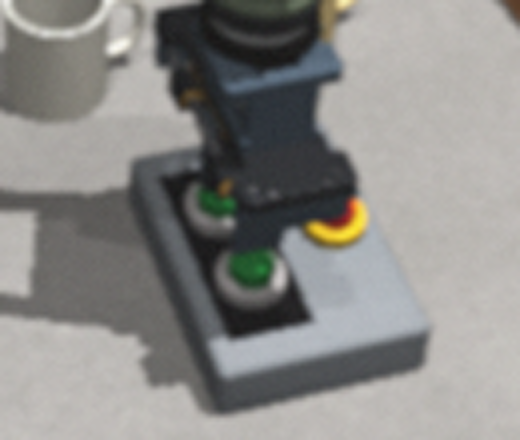

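View pics/s7c.png

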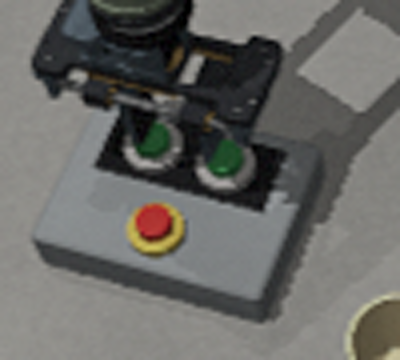

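View pics/w7.png

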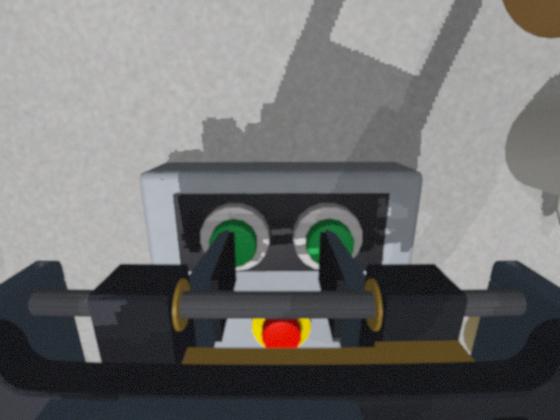

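```bash
python3 - <<'E'
from h import *
c=cal('wrist');T=np.array(c['T_tool_cam']);K=np.array(c['K'])
def tp(q):
    x=T[:3,:3].T@(np.array(q,float)-T[:3,3]); a=np.array([x[0],-x[1]])/-x[2]; a*=1+c['k1']*(a@a); return (K[:2,:2]@a+K[:2,2]).round(0)
im=cv2.imread('pics/w7.png'); big=cv2.resize(im[180:300,180:380],None,fx=4,fy=4,interpolation=2)
def dr(q,col): 
    u=(tp(q)-[180,180])*4; cv2.circle(big,tuple(int(x) for x in u),2,col,-1)
# collars z62 (tool x=30.5), caps z74 (18.5)
for s in(-1,1):
  for a in np.linspace(0,2*np.pi,40):
    dr([30.5,s*32+24*np.cos(a),24*np.sin(a)],(0,0,255)); dr([18.5,s*32+16*np.cos(a),16*np.sin(a)],(255,0,255))
  for z in (-16,0,16):
    for y in (25.4,39): dr([8,s*y,z],(0,255,255))
cv2.imwrite('pics/w7o.png',big)
E
```

```text
(no output)
```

View pics/w7o.png

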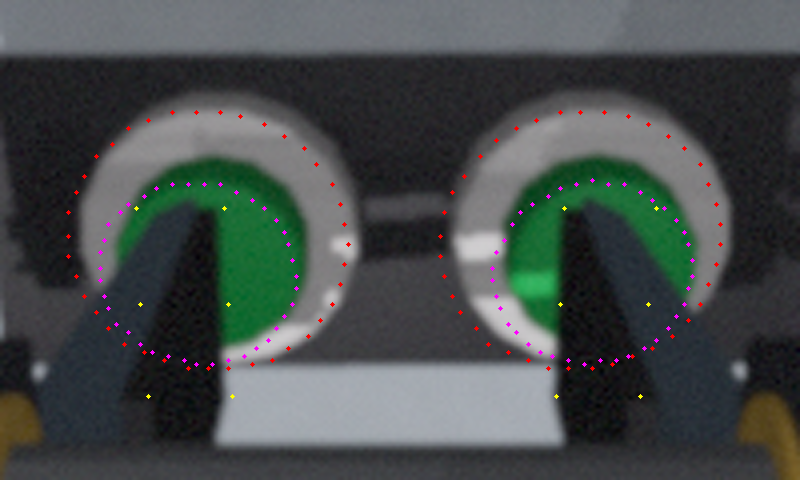

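The overlay shows the caps sitting about 2 mm to +y and 3.5 mm nearer the robot than the TCP. I'll correct and press.

Request:
arm_command(slide=[[0,0.2,-0.35],[0.2,0.2,-0.35],[0.5,0.2,-0.35],[0.8,0.2,-0.35],[1.0,0.2,-0.35],[1.2,0.2,-0.35],[1.4,0.2,-0.35],[1.6,0.2,-0.35],[1.8,0.2,-0.35],[1.95,0.2,-0.35],[2.1,0.2,-0.35],[2.1,0.2,-0.35]], turn=[[0,0,0],[0,0,0],[0,0,0],[0,0,0],[0,0,0],[0,0,0],[0,0,0],[0,0,0],[0,0,0],[0,0,0],[0,0,0],[0,0,0]], grip=[113,113,113,113,113,113,113,113,113,113,113,113])

```text
time_s: 12.02
ee_pos: [560.5, -229.1, 74.2]
ee_rot: [-34.6, 89.9, -38.6]
force: [-6.1, 2.0, 16.8]
gripper_width: 50.8
```

Request:
arm_command(slide=[[0.1,0,0],[0.2,0,0],[0.2,0,0],[0.2,0,0],[0.2,0,0],[0.2,0,0]], turn=[[0,0,0],[0,0,0],[0,0,0],[0,0,0],[0,0,0],[0,0,0]], grip=[113,113,113,113,113,113])

```text
time_s: 12.52
ee_pos: [560.6, -229.1, 74.1]
ee_rot: [-27.8, 89.8, -31.8]
force: [-7.7, 2.7, 27.0]
gripper_width: 50.6
```

```bash
python3 - <<'E'
from h import *
s=env.state(); print(pose()[0],pose()[1].as_matrix().round(4),s['force'],s['torque'])
im,d=save('wrist','w8.png'); cv2.imwrite('pics/w8c.png',cv2.resize(im[180:300,180:380,::-1],None,fx=4,fy=4,interpolation=2))
E
```

```text
[ 560.5924477  -229.06081119   74.11335223] [[ 0.0023  0.0708  0.9975]
 [-0.0015  0.9975 -0.0708]
 [-1.     -0.0013  0.0024]] [-7.71881186  2.74594893 27.00957621] [ 0.8297817   1.5470005  -0.01866868]
```

View pics/w8c.png

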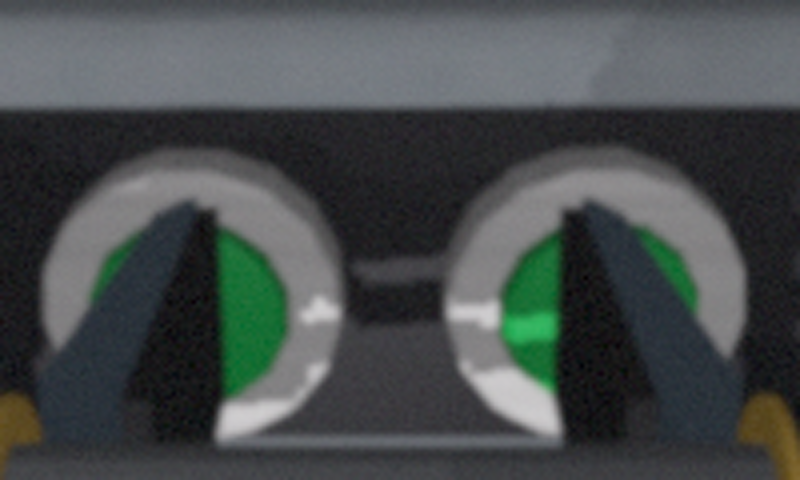

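Both caps are down with one fingertip on each; 10 N more moved it only 0.1 mm. I'll hold.

Request:
arm_command(slide=[[0.05,0,0],[0.05,0,0],[0.05,0,0],[0.05,0,0],[0.05,0,0],[0.05,0,0],[0.05,0,0],[0.05,0,0],[0.05,0,0],[0.05,0,0],[0.05,0,0],[0.05,0,0],[0.05,0,0],[0.05,0,0],[0.05,0,0],[0.05,0,0],[0.05,0,0],[0.05,0,0],[0.05,0,0],[0.05,0,0]], turn=[[0,0,0],[0,0,0],[0,0,0],[0,0,0],[0,0,0],[0,0,0],[0,0,0],[0,0,0],[0,0,0],[0,0,0],[0,0,0],[0,0,0],[0,0,0],[0,0,0],[0,0,0],[0,0,0],[0,0,0],[0,0,0],[0,0,0],[0,0,0]], grip=[113,113,113,113,113,113,113,113,113,113,113,113,113,113,113,113,113,113,113,113])

```text
time_s: 14.23
ee_pos: [560.6, -229.1, 74.1]
ee_rot: [-28.1, 89.8, -32.1]
force: [-9.1, 3.6, 28.0]
gripper_width: 51.0
```

Request:
arm_command(slide=[[0,0,0],[0,0,0],[0,0,0],[0,0,0],[0,0,0],[-0.5,0,0],[-1.5,0,0],[-3,0,0],[-5,0,0],[-7.5,0,-1],[-10,0,-2],[-12,0,-4],[-13,0,-6],[-13,0,-8],[-13,0,-8],[-13,0,-8]], turn=[[0,0,0],[0,0,0],[0,0,0],[0,0,0],[0,0,0],[0,0,0],[0,0,0],[0,0,0],[0,0,0],[0,0,0],[0,0,0],[0,0,0],[0,0,0],[0,0,0],[0,0,0],[0,0,0]], grip=[113,113,113,113,113,113,113,113,113,113,113,113,113,113,113,113])

```text
time_s: 15.57
ee_pos: [480.5, -223.4, 199.3]
ee_rot: [-27.4, 89.9, -31.5]
force: [1.5, -0.2, -0.4]
gripper_width: 50.6
```

```bash
python3 - <<'E'
from h import *
print(pose()[0],env.state()['force'])
im,d=save('side','d9.png')
im2,d2=save('scene','s9.png')
cv2.imwrite('pics/f9.png',cv2.resize(im[90:330,170:400,::-1],None,fx=2.4,fy=2.4,interpolation=2))
for cam,i,dd in(('side',im,d),('scene',im2,d2)):
  for nm,a in (('green',(50,75,120,60)),('yellow',(22,32,150,90)),('red',(0,6,170,120))):
    m=seg(i,*a).astype(np.uint8); n,l,st,c=cv2.connectedComponentsWithStats(m)
    for k in range(1,n):
        if st[k,4]>25 and (l==k).sum()<150:
            P,_,_=cloud(cam,l==k,dd)
            if len(P)>9: print(cam,nm,c[k].round(),np.median(P,0).round(1))
E
```

```text
[ 480.52369433 -223.40088707  199.25953449] [ 1.45753353 -0.22899957 -0.38425353]
side green [325. 262.] [ 566.7 -198.6   74. ]
side green [333. 280.] [ 561.4 -263.    73.7]
side yellow [277. 169.] [587.1 250.6  68.1]
side yellow [352. 272.] [ 625.1 -246.8   61.8]
side red [353. 267.] [ 634.  -237.6   73.6]
scene green [202. 204.] [ 564.5 -259.3   75.3]
scene green [221. 209.] [ 569.8 -195.2   75.8]
scene yellow [361. 249.] [598.1 269.5  49.5]
scene red [135. 100.] [ 213.2 -629.7  116.3]
scene red [128. 173.] [ 471.7 -574.5   24.2]
scene red [203. 225.] [ 638.9 -233.2   75.5]
```

View pics/f9.png

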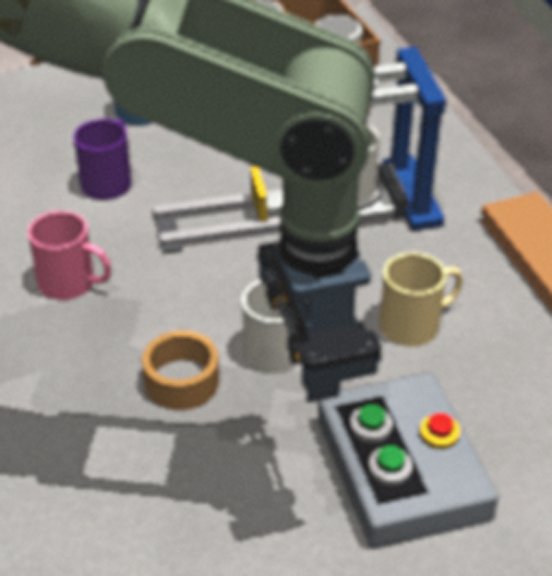

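View pics/s9.png

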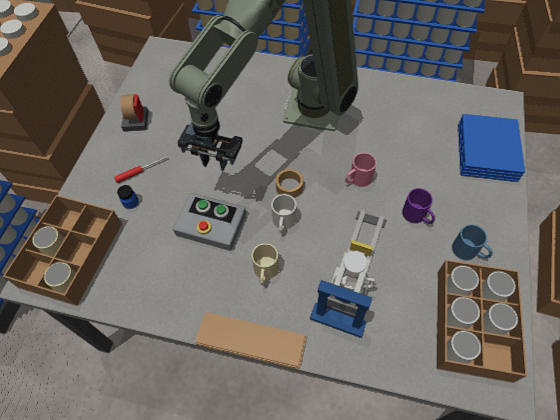

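The scene view shows the shuttle home at (361,249) and both green caps up again. The bystanders are where they were.

```bash
python3 -c "
from workcell import env; print(env.job_done())"
```

```text
the job is handed in; nothing more can be done
None
```

The job is done and handed in at about 16 s on the robot's clock. No verdict is reported back.

- **Shuttle:** I pushed it by the yellow plate with closed fingers until the force rose to about 19 N with no further movement. The plate moved about 99 mm in the scene camera, and the white mug was still standing in its nest under the print head after the push.
- **Start buttons:** I pressed both together, one fingertip on each. The fingertips stopped at z ≈ 66 mm, which is the fully-down height, at 27–28 N in total. I held them there for about 2.6 s and then released.
- **Last checks:** Both green caps are back at about 74–75 mm and the red stop button is at its original height. The bystanders look unmoved, and the gripper is clear of everything.

No check failed. The camera estimates of the button centres disagreed by 2–5 mm, so I corrected the finger position from the wrist picture before pressing. I could not read the shuttle and button joints directly. That the shuttle is home and the buttons went fully down rests on force, height and pictures.

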